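Take the head off a spice grinder for refilling, thread hand unknown

ROBOT

A 6-joint arm with a two-finger parallel gripper is mounted at the origin on a cart in front of the work surface, level with it; the furniture and walls round the work are solid. World frame = base frame: x ahead of the robot, y to its left, z up, the work surface at z = 0. Lengths are in m, angles in rad, forces in N, time in s.
With the tool pointing down it reaches from about 0.35 to 0.975 m from the base axis. Payload 17.4 kg.
Tool frame: the origin (TCP) lies at the very end of the fingers, on their centre line; the grasp point (between the pads) lies 19 mm behind it (ctrl.hold_point_z is the distance from the TCP to the grasp point, in m); z points along the fingers, y is the line along which they close (so a half turn about z gives the same grasp; the last joint's range is limited). The gripper opens to 85 mm and grips with 20 to 120 N. Pads are 22 mm wide; open, the fingers measure 114 mm over their backs; the gripper's body (76 mm by 85 mm) begins 54 mm behind the grasp point. The pads swing forward as they close: fully open they stand 13 mm farther back than shut.
Start: joints at [1.141, 0.116, 1.442, -0, 1.584, -0.038], TCP at [0.258, 0.624, 0.231] pointing down, gripper open.
Joint ranges: [-2.83, 2.83], [-0.83, 2.19], [0.07, 2.5], [-1.14, 4.28], [0.01, 3], [-2.97, 2.97]. Speed limits (rad/s): [1.89, 1.89, 2.22, 3.14, 3.14, 3.14].

INTERFACE

Orientations are given as a 3x3 rotation matrix whose columns are the frame's x, y, z axes.
In Python, from workcell import ctrl gives the robot as it stands. The module is installed in compiled form; this text tells all that it offers. Calls block until the motion is done:
- ctrl.movep(position, orientation): joint-space move of the TCP to a pose.
- ctrl.move_linear(position, rot=None, vel=0.15, threshold=None): straight line of the TCP; rot=None keeps the orientation; vel is the mean speed in m/s. With threshold (N) it stops when the force on the tool has changed by that much, and returns True; else False.
- ctrl.move_j(angles): joint-space move.
- ctrl.set_gripper(opening, effort=None): finger opening in m; effort is the grip in N (None keeps the last); returns when the fingers have stopped.
- ctrl.wait(seconds).
- ctrl.inverse_kinematics(position, orientation): joint angles nearest the present ones, or None.
- ctrl.read_state(): the state.
- ctrl.capture(name): name is "scene" or "top"; returns the picture (384x512x3 uint8, red, green, blue); there is no depth.
- ctrl.calibration(name): a dict with "mtx" (3x3 intrinsics, pixels), "origin" and "attitude" of the camera in the world. Camera axes: x right, y down, z forward; pixel columns grow to the right and rows downward; lengths in m; the calibration is good to about 2 mm. A picture is of the moment at which its call begins. calibration takes no time and is no camera call.
A pose or a line that the arm cannot do raises ctrl.IKError and nothing moves.
- ctrl.finish_job(): hands the job in; it is judged then, once.
The state is a dict: "time": time; "qpos": joint angles; "qd": joint speeds; "joint_efforts": joint torques, N m; "eef_pos": TCP position; "eef_rot": TCP orientation; "force": force on the tool from outside, world axes, zero at the start; "torque": the same for the moment, N m; "gripper_width": finger opening in m; "grasp_force": force on a finger pad.
Only numpy, scipy, OpenCV 4.12 (cv2) and the standard library are available. Lean on these libraries where they do the work, as an engineer would, in place of code of your own. Each camera call takes 0.05 s, during which the arm holds its last target. There are 200 camera calls.

TASK

The spice grinder standing in the jar clamp has to be refilled: flip the clamp's cam lever all the way down so that it grips the glass, then unscrew the grinder's black head. These heads are threaded right-handed or left-handed depending on which way they grind, and you cannot see which: try one way, then the other, until you find how it loosens, and lift the head off while the glass stays standing in the locked clamp. Finish while still holding the head upright in the gripper, a good 5 cm clear above the open jar; leave the other grinder, the mug, the tin and the spice jar where they are.

Things in the scene. Friction and masses are not known exactly. Their poses are not given: they have to be found in the camera images.
- clamp: jar clamp fixed on the worktop, 160 mm long without its lever, 96 mm wide, 52 mm high: two steel rods, a fixed wooden V jaw at the -x end, a cam block at the +x end, a sliding wooden V jaw between. Origin on the worktop in the middle of the gripped jar's place, x along the rods towards the lever, z up. The jar stands on the worktop and has a few mm of play until the lever is down
- clamp_seat (a point): the clamp's origin: the axis of a gripped jar stands here within 3 mm. The grinder within 15 mm of it is the one to open
- cam_lever (a joint): cam lever of the clamp, rad: 0 = upright (jaw open), 1.571 = lying flat, pointing along the clamp's +x, away from the jar (jaw locked; counts as locked from 1.40). Stiff friction hinge, stays where it is left, about 0.4 to 0.8 N m to turn
- lever_pivot (a point): centre of the lever's hinge pin, 67 mm from the clamp's origin along its x and 42 mm above the worktop; the pin lies along the clamp's y
- lever_tip (a point): free end of the lever, 98 mm from the pin. The lever is a bar 12 mm thick and 24 mm wide with a black grip over its outer 66 mm
- grinder_1: first spice grinder: clear glass jar 50 mm across, 62 mm high, on the worktop, with a fluted black head on its neck; 100 mm high in all, 0.2 kg. Origin: centre of the jar's underside. One grinder has a right-, the other a left-handed head thread; they look alike and either may stand in the clamp. Neck under the head: 30 mm across, its top 82 mm above the underside
- grinder_2: second spice grinder: clear glass jar 50 mm across, 62 mm high, on the worktop, with a fluted black head on its neck; 100 mm high in all, 0.2 kg. Origin: centre of the jar's underside. One grinder has a right-, the other a left-handed head thread; they look alike and either may stand in the clamp. Neck under the head: 30 mm across, its top 82 mm above the underside
- head_1: head of grinder_1: round, black, fluted, 49 mm across, 36 mm high, 70 g; origin at the centre of its underside, 65 mm above the jar's underside when on. Tightening, it stops dead within 0.15 rad; loosening takes 0.05 to 0.25 N m; from 1 to 2.3 rad past its start it is free, pops up 2 mm on a spring and lifts straight off. Until then, pulling on it pulls on the jar
- head_2: head of grinder_2: round, black, fluted, 49 mm across, 36 mm high, 70 g; origin at the centre of its underside, 65 mm above the jar's underside when on. Tightening, it stops dead within 0.15 rad; loosening takes 0.05 to 0.25 N m; from 1 to 2.3 rad past its start it is free, pops up 2 mm on a spring and lifts straight off. Until then, pulling on it pulls on the jar
- striped_mug: mug with stripes, 86 x 120 x 90 mm, bystander; origin at the centre of its underside
- food_tin: low food tin, 75 mm across, 58 mm high, bystander; origin at the centre of its underside
- spice_jar: spice jar with dark cap, 41 mm across, 105 mm high, bystander; origin at the centre of its underside
Mind the look-alikes: they are no part of the job. What is shaped like the clamp but turquoise is not meant.

How it is judged:
On the way, in this order (a step that is already met when the one before it is completed fails the run):
1. the cam lever is flipped down and the clamp locked, with the head still on (value of joint cam_lever above 1.4 rad and z of head_1 in the frame of grinder_1 below 0.07 m and z of head_2 in the frame of grinder_2 below 0.07 m), for 0.2 s.
2. the head of the clamped grinder is lifted off its neck by the gripper while the jar stays standing in the locked clamp (value of joint cam_lever above 1.4 rad and ((horizontal distance between grinder_1 and clamp_seat below 0.03 m and z of head_1 in the frame of grinder_1 above 0.077 m and height (world z) of grinder_1 below 0.01 m and angle between grinder_1's own z axis and vertical below 0.12 rad and contact force between head_1 and the fingers above 0.5 N) or (horizontal distance between grinder_2 and clamp_seat below 0.03 m and z of head_2 in the frame of grinder_2 above 0.077 m and height (world z) of grinder_2 below 0.01 m and angle between grinder_2's own z axis and vertical below 0.12 rad and contact force between head_2 and the fingers above 0.5 N))), for 0.1 s.
At the end, for the whole second after the job is handed in: lever down (1.40 rad or more); the clamped jar stands upright in the clamp (30 mm, 0.12 rad, raised under 10 mm); its head is held still by the fingers alone, upright within 0.35 rad, underside 125 mm or more above the worktop, within 80 mm sideways of the seat; other head on (value of joint cam_lever above 1.4 rad and ((horizontal distance between grinder_1 and clamp_seat below 0.03 m and height (world z) of head_1 above 0.125 m and horizontal distance between head_1 and clamp_seat below 0.08 m and angle between head_1's own z axis and vertical below 0.35 rad and contact force between head_1 and the fingers above 1 N and contact force between head_1 and grinder_1 below 0.1 N and contact force between head_1 and clamp below 0.1 N and linear speed of head_1 below 0.05 m/s and height (world z) of grinder_1 below 0.01 m and angle between grinder_1's own z axis and vertical below 0.12 rad and z of head_2 in the frame of grinder_2 below 0.07 m) or (horizontal distance between grinder_2 and clamp_seat below 0.03 m and height (world z) of head_2 above 0.125 m and horizontal distance between head_2 and clamp_seat below 0.08 m and angle between head_2's own z axis and vertical below 0.35 rad and contact force between head_2 and the fingers above 1 N and contact force between head_2 and grinder_2 below 0.1 N and contact force between head_2 and clamp below 0.1 N and linear speed of head_2 below 0.05 m/s and height (world z) of grinder_2 below 0.01 m and angle between grinder_2's own z axis and vertical below 0.12 rad and z of head_1 in the frame of grinder_1 below 0.07 m))); the arm keeps its last pose, push and grip.
It fails at once if the mug is shoved by more than 3 cm or tipped (distance of striped_mug from where it was at the start of the episode above 0.03 m or angle between striped_mug's own z axis and vertical above 0.4 rad).
It fails at once if the tin is shoved by more than 3 cm or tipped (distance of food_tin from where it was at the start of the episode above 0.03 m or angle between food_tin's own z axis and vertical above 0.4 rad).
It fails at once if the spice jar is shoved by more than 3 cm or tipped (distance of spice_jar from where it was at the start of the episode above 0.03 m or angle between spice_jar's own z axis and vertical above 0.4 rad).
It fails at once if the grinder outside the clamp is shoved by more than 3 cm ((not (horizontal distance between grinder_1 and clamp_seat below 0.03 m) and distance of grinder_1 from where it was at the start of the episode above 0.03 m) or (not (horizontal distance between grinder_2 and clamp_seat below 0.03 m) and distance of grinder_2 from where it was at the start of the episode above 0.03 m)).
It fails at once if a jar is lifted or tipped (height (world z) of any of grinder_1, grinder_2 above 0.02 m or angle between any of grinder_1, grinder_2's own z axis and vertical above 0.3 rad).
It also fails if it takes over 58 s, if anything falls off the work surface, if the arm or the gripper's body presses on something with over 40 N, if the wrist force passes 120 N, or if a joint passes its speed limit or range.

## Working session

There is one attempt and no reset: what is moved stays moved. The work goes in short steps, each a Python script; the robot and the scene stay as the last script left them, time stands still between calls to the robot, and variables do not carry over. Pictures are saved under pics/ and viewed, at most 10 in all, crops included, and the job is handed in when it is done.

```bash
mkdir -p pics; python3 - <<'E'
from workcell import ctrl
import cv2,numpy as np
for n in("scene","top"):
    im=ctrl.capture(n); cv2.imwrite(f"pics/{n}0.png",im[:,:,::-1])
    c=ctrl.calibration(n); print(n,c)
print(ctrl.read_state())
E
```

```text
scene {'mtx': array([[405.72969737,   0.        , 254.22949898],
       [  0.        , 405.72969737, 191.37794873],
       [  0.        ,   0.        ,   1.        ]]), 'origin': array([0.10341742, 0.24329047, 0.85855097]), 'attitude': array([[-0.52394649, -0.65666894,  0.54246289],
       [-0.85174365,  0.40126081, -0.33693104],
       [ 0.00358305, -0.63857315, -0.76955279]])}
top {'mtx': array([[415.94645903,   0.        , 247.85253212],
       [  0.        , 415.94645903, 188.63935352],
       [  0.        ,   0.        ,   1.        ]]), 'origin': array([ 0.50598796, -0.08261823,  1.05738284]), 'attitude': array([[ 0.01965648, -0.99239519,  0.12151304],
       [-0.9996235 , -0.0171801 ,  0.02139385],
       [-0.01914355, -0.12188781, -0.99235925]])}
{'time': 0.1, 'qpos': array([ 1.14117445e+00,  1.16442146e-01,  1.44222431e+00,  2.69548851e-05,
        1.58398317e+00, -3.77706138e-02]), 'qd': array([-0.00039123,  0.00071281, -0.00343892,  0.00032108, -0.00178999,
        0.0001109 ]), 'joint_efforts': array([ 3.76679847e-03, -7.33666062e+01, -6.33789039e+01,  1.25850102e-04,
        5.19568901e-03, -1.73535818e-05]), 'eef_pos': array([0.25769241, 0.62368571, 0.23061716]), 'eef_rot': array([[-9.24203761e-01,  3.81899452e-01, -4.64759824e-04],
       [ 3.81899729e-01,  9.24203276e-01, -9.49689651e-04],
       [ 6.68465942e-05, -1.05519840e-03, -9.99999441e-01]]), 'force': array([ 0.51876631,  0.24616361, -0.13947066]), 'torque': array([ 0.02484085, -0.00710814, -0.07802722]), 'grasp_force': 0.0, 'gripper_width': 0.08559491360207651}
```

View pics/scene0.png

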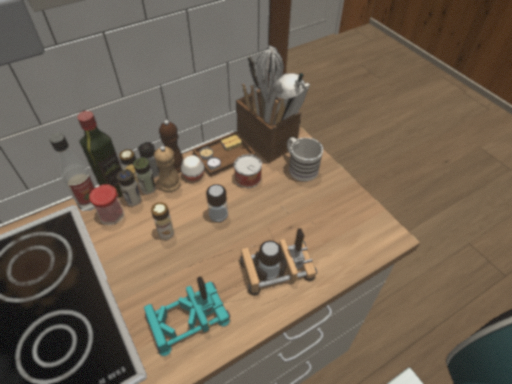

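View pics/top0.png

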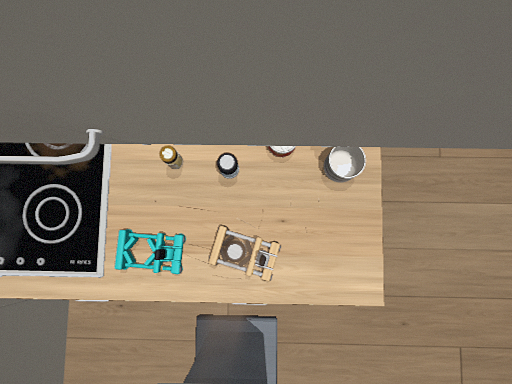

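Top view: the candidates are the wooden clamp with a grinder at (235,252), lever at (265,260); the turquoise look-alike at (150,252); and the free grinder at (228,165). The spice jar is at (169,155), the tin at (282,147) and the mug at (343,162). I choose the wooden clamp and check it in one close crop.

```bash
cat > h.py <<'E'
import numpy as np,cv2
from workcell import ctrl
def ray(n,uv,z):
    c=ctrl.calibration(n); d=np.array(c["attitude"])@np.linalg.inv(c["mtx"])@np.array([*uv,1.])
    return c["origin"]+d*(z-c["origin"][2])/d[2]
def proj(n,p):
    c=ctrl.calibration(n); q=c["mtx"]@(np.array(c["attitude"]).T@(np.array(p)-c["origin"])); return q[:2]/q[2]
def tri(uvs):
    A=np.zeros((3,3));b=np.zeros(3)
    for n,uv in uvs.items():
        c=ctrl.calibration(n); d=np.array(c["attitude"])@np.linalg.inv(c["mtx"])@np.array([*uv,1.]);d/=np.linalg.norm(d)
        P=np.eye(3)-np.outer(d,d);A+=P;b+=P@c["origin"]
    return np.linalg.solve(A,b)
E
python3 - <<'E'
from h import *
t=cv2.imread("pics/top0.png");s=cv2.imread("pics/scene0.png")
a=cv2.resize(t[215:290,200:290],None,fx=4.4,fy=4.4,interpolation=cv2.INTER_CUBIC)
b=cv2.resize(s[220:300,230:326],None,fx=4.125,fy=4.125,interpolation=cv2.INTER_CUBIC)
cv2.imwrite("pics/crop1.png",np.hstack([a,b[:330]]))
for n,im,(x0,y0,x1,y1) in(("top",t,(205,220,285,285)),("scene",s,(235,220,320,295))):
    g=im[y0:y1,x0:x1].max(2)
    k,l,st,ce=cv2.connectedComponentsWithStats((g<60).astype(np.uint8))
    for i in range(1,k):
        if st[i,4]>15: print(n,"dark",st[i,:5]+[x0,y0,0,0,0],ce[i]+[x0,y0])
for uv in((235,252),): print(ray("top",uv,.1))
print(ray("top",(265,260),.14))
print("other",ray("top",(227.5,160),.1),ray("scene",(216,190),.1))
E
```

```text
top dark [260 255   6  11  21] [263.23809524 260.04761905]
scene dark [296 235   6  16  50] [298.46 242.06]
scene dark [256 252  27  13 182] [269.32417582 258.86813187]
scene dark [258 271   8   9  33] [261.42424242 275.84848485]
[ 0.47730939 -0.03555649  0.1       ]
[ 0.4626238  -0.10321132  0.14      ]
other [ 0.68994112 -0.01299439  0.1       ] [ 0.6903826  -0.01166623  0.1       ]
```

View pics/crop1.png

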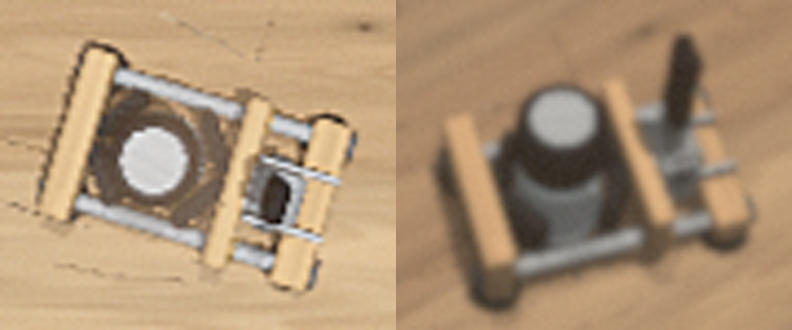

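```bash
python3 - <<'E'
from h import *
T=lambda x,y:(200+x/4.4-.4,215+y/4.4-.4)
S=lambda x,y:(230+(x-396)/4.125-.4,220+y/4.125-.4)
h=tri({"top":T(153,160),"scene":S(562,118)});print("head top",h)
print(ray("top",T(153,160),.1),ray("scene",S(562,118),.1))
for z in(.02,.035):
    for a,b in(((118,76),(310,132)),((80,203),(272,262))):
        p,q=ray("top",T(*a),z),ray("top",T(*b),z);d=(q-p)/np.linalg.norm(q-p);n=np.array([-d[1],d[0]]);print(z,d,"ang",np.arctan2(d[1],d[0]),"offset of head from rod",(h-p)[:2]@n)
d=np.array([-.284,-.959,0]);d/=np.linalg.norm(d)
s=h*[1,1,0]
for x,z in((67,.042),(67,.14)):
    p=s+d*x/1000+[0,0,z];print(x,p,"top crop",(proj("top",p)-[199.6,214.6])*4.4,"scene crop",(proj("scene",p)-[229.6,219.6])*4.125+[396,0])
print("lever tip tri",tri({"top":T(276,208),"scene":S(683,42)}))
E
```

```text
head top [ 0.48058015 -0.03319081  0.10406341]
[ 0.47961566 -0.03407146  0.1       ] [ 0.48348531 -0.03360046  0.1       ]
0.02 [-0.25927312 -0.96580404  0.        ] ang -1.833065838583333 offset of head from rod -0.03561620599385899
0.02 [-0.26927797 -0.9630625   0.        ] ang -1.8434395570461 offset of head from rod 0.038503396771277495
0.035 [-0.25927312 -0.96580404  0.        ] ang -1.833065838583333 offset of head from rod -0.03564133604150148
0.035 [-0.26927797 -0.9630625   0.        ] ang -1.8434395570461 offset of head from rod 0.03740039377264551
67 [ 0.46155535 -0.09743299  0.042     ] top crop [273.27437249 192.85972797] scene crop [675.48019604 150.54003718]
67 [ 0.46155535 -0.09743299  0.14      ] top crop [276.03258235 201.70640993] scene crop [691.72419452  52.39657926]
lever tip tri [ 0.46124307 -0.09463861  0.15147418]
```

The crop confirms the wooden clamp: head disc at top (234.8,251.4), lever upright at (262,261), jar between the jaws. Seat is about (0.480,-0.034), axis about (-0.265,-0.964), and the head height triangulates to 0.104 against 0.100 expected. Next is the lever.

```bash
cat >> h.py <<'E'
seat=np.array([.4805,-.0340,0]); d=np.array([-.265,-.964,0]);d/=np.linalg.norm(d)
dn=np.array([0,0,-1.])
def Rx(x): return np.column_stack([x,np.cross(dn,x),dn])
E
python3 - <<'E'
from h import *
best=min((Rx(s*d) for s in(1,-1)),key=lambda R:abs(ctrl.inverse_kinematics(seat+d*.04+[0,0,.2],R)[5]))
ctrl.set_gripper(0.0,40)
r=.075
def P(th,gap=0): return seat+d*(.067+r*np.sin(th)-.006*np.cos(th)-.011-gap)+[0,0,.042+r*np.cos(th)+.006*np.sin(th)]
ctrl.movep(P(0,.012)+[0,0,.08],best)
ctrl.move_linear(P(0,.012),vel=.1)
f0=ctrl.read_state()["force"]
for th in np.linspace(0.05,1.6,11):
    ctrl.move_linear(P(th),vel=.08)
    s=ctrl.read_state();print(round(th,2),np.round(s["force"]-f0,1),round(s["time"],1),np.round(s["eef_pos"]-P(th),4))
ctrl.move_linear(P(1.6)+[0,0,-.004],vel=.05,threshold=25)
s=ctrl.read_state();print(s["force"]-f0,s["qpos"],s["eef_pos"])
ctrl.move_linear(P(1.6)+[0,0,.15],vel=.2)
ctrl.movep(seat+d*.15+np.array([.0,-.05,.3]),best)
for n in("scene","top"): cv2.imwrite(f"pics/{n}1.png",ctrl.capture(n)[:,:,::-1])
t=cv2.imread("pics/top1.png")[210:300,195:305];s=cv2.imread("pics/scene1.png")[215:305,230:340]
cv2.imwrite("pics/crop2.png",np.hstack([cv2.resize(x,None,fx=3.6,fy=3.6,interpolation=cv2.INTER_CUBIC) for x in(t,s)]))
E
```

```text
Traceback (most recent call last):
TypeError: 'NoneType' object is not subscriptable
```

```bash
python3 - <<'E'
from h import *
for a in np.arange(-3.1,3.2,.52):
    x=np.array([np.cos(a),np.sin(a),0])
    o=[]
    for p in(seat+[0,0,.2],seat+d*.04+[0,0,.12],seat+d*.13+[0,0,.045],seat+[0,0,.064]):
        q=ctrl.inverse_kinematics(p,Rx(x)); o.append(None if q is None else np.round(q,2).tolist())
    print(round(a,2),o[0] ,[None if q is None else q[5] for q in o])
E
```

```text
-3.1 [-0.12, -0.31, 1.88, -0.0, 1.56, -1.74] [-1.74, -1.82, -2.01, -1.74]
-2.58 [-0.12, -0.31, 1.88, -0.0, 1.56, -2.26] [-2.26, -2.34, -2.53, -2.26]
-2.06 [-0.12, -0.31, 1.88, -0.0, 1.56, -2.78] [-2.78, -2.86, None, -2.78]
-1.54 None [None, 2.9, 2.71, None]
-1.02 [-0.12, -0.31, 1.88, -0.0, 1.56, 2.47] [2.47, 2.38, 2.19, 2.47]
-0.5 [-0.12, -0.31, 1.88, -0.0, 1.56, 1.95] [1.95, 1.86, 1.67, 1.95]
0.02 [-0.12, -0.31, 1.88, -0.0, 1.56, 1.43] [1.43, 1.34, 1.15, 1.43]
0.54 [-0.12, -0.31, 1.88, -0.0, 1.56, 0.91] [0.91, 0.82, 0.63, 0.91]
1.06 [-0.12, -0.31, 1.88, -0.0, 1.56, 0.39] [0.39, 0.3, 0.11, 0.39]
1.58 [-0.12, -0.31, 1.88, -0.0, 1.56, -0.13] [-0.13, -0.22, -0.41, -0.13]
2.1 [-0.12, -0.31, 1.88, -0.0, 1.56, -0.65] [-0.65, -0.74, -0.93, -0.65]
2.62 [-0.12, -0.31, 1.88, -0.0, 1.56, -1.17] [-1.17, -1.26, -1.45, -1.17]
3.14 [-0.12, -0.31, 1.88, -0.0, 1.56, -1.69] [-1.69, -1.78, -1.97, -1.69]
```

```bash
python3 - <<'E'
from h import *
best=Rx(-d)
ctrl.set_gripper(0.0,40)
r=.075
def P(th,gap=0): return seat+d*(.067+r*np.sin(th)-.006*np.cos(th)-.011-gap)+[0,0,.042+r*np.cos(th)+.006*np.sin(th)]
ctrl.movep(P(0,.012)+[0,0,.08],best)
ctrl.move_linear(P(0,.012),vel=.1)
f0=ctrl.read_state()["force"]
for th in np.linspace(0.05,1.6,11):
    ctrl.move_linear(P(th),vel=.08)
    s=ctrl.read_state();print(round(th,2),np.round(s["force"]-f0,1),round(s["time"],1),np.round(s["eef_pos"]-P(th),4))
ctrl.move_linear(P(1.6)+[0,0,-.004],vel=.05,threshold=25)
s=ctrl.read_state();print(s["force"]-f0,s["qpos"],s["eef_pos"])
ctrl.move_linear(P(1.6)+[0,0,.15],vel=.2)
ctrl.movep(seat+d*.15+np.array([.0,-.05,.3]),best)
for n in("scene","top"): cv2.imwrite(f"pics/{n}1.png",ctrl.capture(n)[:,:,::-1])
t=cv2.imread("pics/top1.png")[210:300,195:305];s=cv2.imread("pics/scene1.png")[215:305,230:340]
cv2.imwrite("pics/crop2.png",np.hstack([cv2.resize(x,None,fx=3.6,fy=3.6,interpolation=cv2.INTER_CUBIC) for x in(t,s)]))
E
```

```text
0.05 [-1.1 -0.4 -0.7] 4.7 [ 0.     -0.0005  0.0003]
0.2 [-1.5 -0.5 -0.4] 5.0 [-0.     -0.0002  0.    ]
0.36 [ 0.1 -0.8 -0.6] 5.3 [-0.     -0.0001  0.    ]
0.52 [-1.  -0.3 -0.9] 5.6 [ 0.     -0.0001  0.0001]
0.67 [ 0.1 -1.   0.3] 5.9 [ 0.     -0.0001  0.0001]
0.82 [-1.  -0.6 -0. ] 6.2 [-0.0001 -0.0001 -0.    ]
0.98 [-0.3 -0.3 -1. ] 6.5 [-0.0001 -0.     -0.0001]
1.14 [ 0.4 -0.8  0.8] 6.8 [-0.0001 -0.     -0.0001]
1.29 [ 0.  -0.  -0.8] 7.1 [-0.0001  0.     -0.0001]
1.44 [-0.5 -0.2  0.2] 7.4 [-0.0001  0.0001 -0.0001]
1.6 [-4.5  3.3 18.5] 7.7 [ 0.0008 -0.0001  0.0017]
[-23.03799178  10.21082411  56.85049102] [-3.99020709e-01 -2.19064179e-01  2.07049643e+00  1.94542065e-04
  1.28714258e+00 -1.31016263e-01] [ 0.44711776 -0.1607897   0.046597  ]
```

View pics/crop2.png

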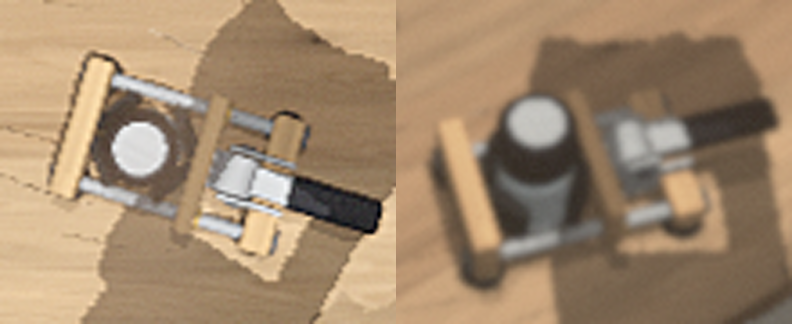

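The lever now lies flat (top crop, tip at (378,215)) and the jar is gripped, with its disc at crop pixels (139,149) and (537,122). Next I grip the head gently, with a force check to centre it.

```bash
python3 - <<'E'
from h import *
a=(195+139/3.6-.4,210+149/3.6-.4);b=(230+141/3.6-.4,215+122/3.6-.4)
h=tri({"top":a,"scene":b});print(h,ray("top",a,.1),ray("scene",b,.1))
c=np.array([*h[:2],0])
R=Rx(-d)
ctrl.set_gripper(.085,20)
ctrl.movep(c+[0,0,.2],R)
print(ctrl.move_linear(c+[0,0,.067],vel=.1,threshold=10))
f0=ctrl.read_state()["force"]
ctrl.set_gripper(.03,20)
for k in range(4):
    s=ctrl.read_state();f=s["force"]-f0;y=s["eef_rot"][:,1]
    print(np.round(f,1),"along y",round(f@y,2),s["eef_pos"],s["gripper_width"],s["grasp_force"],s["qpos"][5],np.round(s["torque"],2),s["time"])
    if abs(f@y)<2: break
    ctrl.move_linear(s["eef_pos"]+y*np.clip(f@y*.0001,-.001,.001),vel=.02)
cv2.imwrite("pics/scene2.png",ctrl.capture("scene")[:,:,::-1])
E
```

```text
[ 0.48057366 -0.03051599  0.10515508] [ 0.4795053 -0.0314239  0.1      ] [ 0.48410646 -0.03121353  0.1       ]
False
[ 0.1 -0.   5.2] along y 0.16 [ 0.48076694 -0.03055297  0.06741049] 0.048673544187068804 20.223362669348717 0.1518913276200081 [0.03 0.11 0.02] 13.075
```

Well centred (width 48.7 mm, no side load). I turn in small steps while watching the torque.

```bash
cat >> h.py <<'E'
def turn(total,step=.06,lim=.45):
    """turn joint 6 (negative = CCW seen from above); stop on torque."""
    s=ctrl.read_state();q=np.array(s["qpos"]);q0=q[5];t0=s["torque"];f0=s["force"]
    n=int(np.ceil(abs(total)/step))
    for i in range(1,n+1):
        q[5]=q0+total*i/n;ctrl.move_j(q)
        s=ctrl.read_state();tz=(s["torque"]-t0)[2]
        print(round(q[5]-q0,3),"tz",round(tz,3),"f",np.round(s["force"]-f0,1),"w",round(s["gripper_width"],4),"t",round(s["time"],1))
        if abs(tz)>lim: return True
    return False
E
python3 - <<'E'
from h import *
ctrl.set_gripper(.03,45)
print(turn(-.36))
E
```

```text
-0.06 tz 0.089 f [ 0.8  0.5 -4.8] w 0.0482 t 13.6
-0.12 tz -0.148 f [-1.6  0.8 -4.6] w 0.0482 t 13.8
-0.18 tz -0.582 f [-1.4  0.9 -2.9] w 0.0479 t 14.1
True
```

Torque climbs to 0.58 N m, so CCW is a dead stop and the thread is left-handed. I turn the other way.

```bash
python3 - <<'E'
from h import *
print(turn(.2+.5,step=.1,lim=.9))
E
```

```text
0.1 tz 0.454 f [ 2.1 -0.6 -1.1] w 0.0482 t 14.3
0.2 tz 0.471 f [ 2.5  0.2 -2.1] w 0.0482 t 14.6
0.3 tz 0.465 f [ 3.5  0.1 -1.6] w 0.0484 t 14.8
0.4 tz 0.467 f [ 2.6 -0.8 -1.2] w 0.0479 t 15.1
0.5 tz 0.472 f [ 2.4 -1.5 -1.5] w 0.0482 t 15.3
0.6 tz 0.496 f [ 2.6 -1.1  0. ] w 0.0484 t 15.6
0.7 tz 0.556 f [ 1.2 -0.5  0.2] w 0.048 t 15.8
False
```

```bash
python3 - <<'E'
from h import *
s=ctrl.read_state();print(s["torque"],s["force"],s["qpos"][5],s["eef_pos"])
print(turn(2.0,step=.125,lim=1.2))
s=ctrl.read_state();print(s["torque"],s["force"],s["qpos"][5])
cv2.imwrite("pics/s3.png",cv2.resize(ctrl.capture("scene")[190:310,200:360,::-1],None,fx=4,fy=4,interpolation=cv2.INTER_CUBIC))
E
```

```text
[ 0.01023522 -0.00783074 -0.00216712] [-1.32434288  0.29374287  5.34406807] 0.6699034261435407 [ 0.4809499  -0.03052852  0.06779552]
0.125 tz -0.027 f [ 1.4 -1.6  0.4] w 0.0479 t 16.1
0.25 tz -0.043 f [ 0.8 -1.   1.2] w 0.0482 t 16.3
0.375 tz -0.043 f [1.  0.3 1.7] w 0.0477 t 16.6
0.5 tz -0.035 f [ 1.6 -0.4  1. ] w 0.0481 t 16.8
0.625 tz -0.032 f [ 1.7 -1.1  0.6] w 0.0484 t 17.1
0.75 tz -0.027 f [ 1.8 -0.1  0.5] w 0.048 t 17.3
0.875 tz -0.034 f [ 2.1 -0.3  0.8] w 0.0485 t 17.6
1.0 tz -0.019 f [ 0.6 -0.1  0.7] w 0.0486 t 17.8
1.125 tz -0.001 f [ 1.2 -0.3  1.6] w 0.0477 t 18.1
1.25 tz -0.03 f [2.  0.  1.1] w 0.0479 t 18.3
1.375 tz -0.026 f [ 1.7 -0.3  1.9] w 0.0481 t 18.6
1.5 tz -0.017 f [ 1.3 -0.7  0.9] w 0.0481 t 18.8
1.625 tz -0.052 f [ 0.8 -0.7  1.8] w 0.0484 t 19.1
1.75 tz 0.015 f [ 1.  -0.1  1.3] w 0.0485 t 19.3
1.875 tz -0.036 f [ 1.6 -0.4  1.9] w 0.0483 t 19.6
2.0 tz 0.108 f [-1.5  0.1  1.7] w 0.0483 t 19.8
False
[-0.05327236  0.38003227  0.10584846] [-2.81332279  0.39264462  7.05293686] 2.6649024478319694
```

View pics/s3.png

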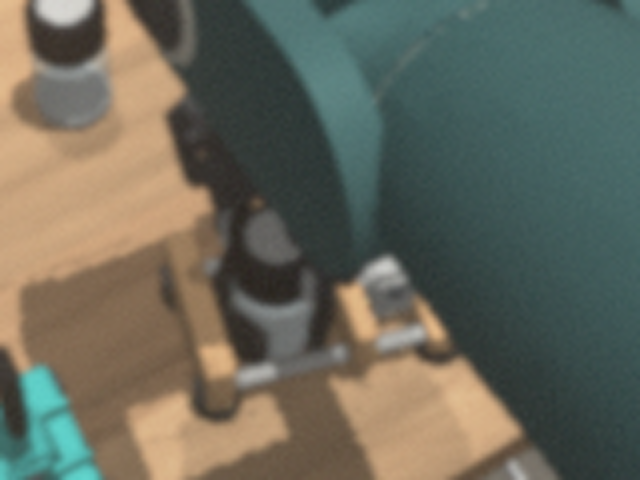

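The fingers hold the head at (270,240), and the jar stands in the jaws. It has turned about 2.5 rad past the start, so I make a small guarded lift and check.

```bash
python3 - <<'E'
from h import *
p=ctrl.read_state()["eef_pos"];f0=ctrl.read_state()["force"]
for dz in(.002,.004,.007,.010):
    hit=ctrl.move_linear(p+[0,0,dz],vel=.02,threshold=6)
    s=ctrl.read_state();print(dz,hit,np.round(s["force"]-f0,1),np.round(s["torque"],2),s["eef_pos"]-p,s["gripper_width"])
    if hit:break
cv2.imwrite("pics/s4.png",cv2.resize(ctrl.capture("scene")[190:310,200:360,::-1],None,fx=4,fy=4,interpolation=cv2.INTER_CUBIC))
E
```

```text
0.002 True [ 3.9 -0.4 -4.7] [ 0.03 -0.1   0.16] [-1.58994634e-04 -1.57847519e-05  1.91736672e-03] 0.04878438435766689
```

View pics/s4.png

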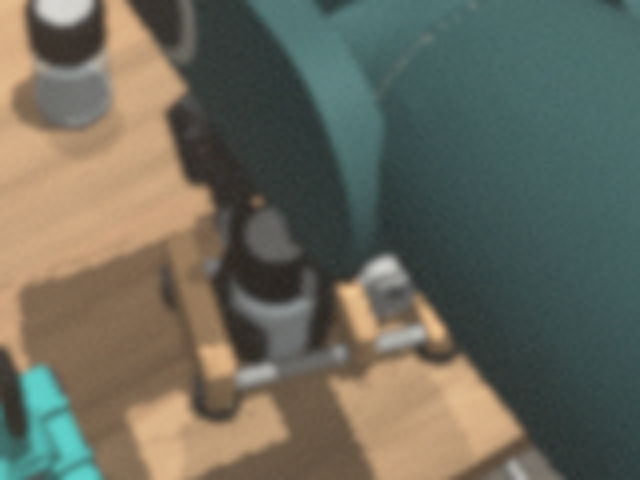

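The force only dropped from +7 to +2 N, which is relief of the grip preload. I continue with the limit on absolute force.

```bash
python3 - <<'E'
from h import *
p=ctrl.read_state()["eef_pos"]
for dz in(.001,.002,.003,.005,.007):
    ctrl.move_linear(p+[0,0,dz],vel=.02)
    s=ctrl.read_state();print(dz,np.round(s["force"],1),np.round(s["torque"],2),np.round(s["eef_pos"]-p,4))
    if s["force"][2]<-9:break
cv2.imwrite("pics/s5.png",cv2.resize(ctrl.capture("scene")[190:310,200:360,::-1],None,fx=4,fy=4,interpolation=cv2.INTER_CUBIC))
E
```

```text
0.001 [ 1.7 -0.2 -2.7] [-0.07 -0.37  0.14] [-0.0001  0.      0.0007]
0.002 [ 2.2 -0.4 -2.2] [-0.03 -0.32  0.09] [-0.0001  0.      0.0019]
0.003 [ 0.5  0.4 -2.4] [-0.02 -0.12  0.04] [-0.     -0.      0.0031]
0.005 [ 0.8 -0.  -0.9] [-0.05  0.04 -0.04] [ 0.0001 -0.      0.0052]
0.007 [-0.9 -0.3 -0.7] [ 0.02 -0.02 -0.01] [0.0001 0.     0.0072]
```

View pics/s5.png

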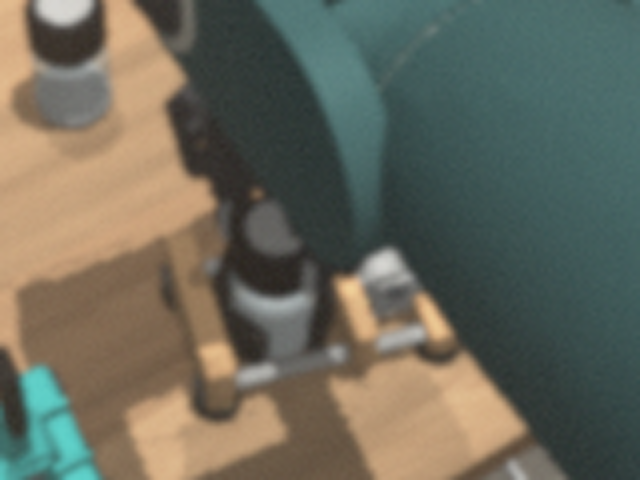

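Only about 0.7 N hangs on the tool (the 70 g head), the head has risen and the jar is unmoved. I lift it off.

```bash
python3 - <<'E'
from h import *
p=ctrl.read_state()["eef_pos"]
ctrl.move_linear([p[0],p[1],.155],vel=.06); ctrl.wait(.5)
s=ctrl.read_state();print(s["eef_pos"],s["force"],s["gripper_width"],s["grasp_force"],s["time"])
a=ctrl.capture("scene")[150:320,180:370];b=ctrl.capture("top")[130:300,160:350]
cv2.imwrite("pics/s6.png",np.hstack([cv2.resize(x[:,:,::-1],None,fx=2.1,fy=2.1,interpolation=cv2.INTER_CUBIC) for x in(a,b)]))
E
```

```text
[ 0.48074557 -0.03052597  0.1549642 ] [ 0.0416156  -0.58864463 -0.54709197] 0.04834975920348298 47.689208686351776 23.4
```

View pics/s6.png

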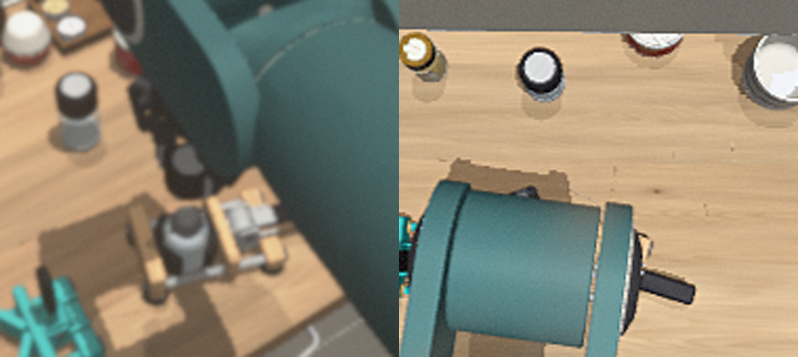

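The head is held at (188,168) above the open jar at (185,235), which stands in the clamp. The lever is flat and the bystanders are untouched, so I hand in.

```bash
python3 -c "
from workcell import ctrl
print(ctrl.finish_job())"
```

```text
the job is handed in; nothing more can be done
None
```

I locked the clamp, found the head's thread to be left-handed, unscrewed it and lifted it off; at hand-in (about 23 s of 58 s) the gripper held it about 7 cm above the open jar, but the call returned no verdict.

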